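Hold the hidden bolt head while the nut runner tightens the lamp bracket

TASK

Start the lamp bracket's nut runner by twisting the red knob on the start box clockwise right to its stop and letting it spring back home. Then reach down into the narrow gap behind the bracket's front cheek, grip the hidden brass bolt head before the runner is halfway through its run, and keep it from turning until the nut has stopped turning; your program finishes while still gripping the head. Leave the jar, the brush pot and the vase where they stand.

Things in the scene. Friction and masses are not known exactly. Their poses are not given: they have to be found in the camera images.
- start_box: Grey fixed box 120 x 90 mm, 60 mm tall, with the red-and-black start knob centred on its top; origin at the centre of its underside, z up. It stands to the left or the right of the bracket.
- knob_grip (a point): Point on the knob's upright axis at grip height, 91 mm above the table. The grip is a red bar 50 mm long, 14 mm thick, its top 103 mm above the table, on a black disc of 60 mm diameter, top 70 mm above the table. At rest the bar lies along the start box's x axis; this point's x runs along the bar and turns with it.
- start_knob (a joint): Turn of the knob, rad: 0 at home, growing clockwise seen from above to a hard stop at 1.25. A spring (0.06 to 0.12 N m) brings it home when let go. Past about 0.9 it trips a clockwork that then turns the nut by itself, once, and cannot be stopped: about 20 s if the bolt is free, 23 s if it is held, at a steady speed.
- bracket: Fixed lamp bracket; origin on the table under its front cheek, x along the bolt towards the back. Front cheek: aluminium plate at x -6 to 6 mm, top 178 mm up. Rear cheek: x 66 to 74 mm, top 160 mm up. Both are 100 mm wide (y -50 to 50). The 60 mm gap between them, open above and at the sides, holds only the brass bolt head.
- runner (a point): Centre of the nut runner in front of the bracket: a blue motor of radius 32 mm on the bolt axis, 150 mm up (top 182 mm), at bracket x -190 to -70 mm; from there to x -20 mm the turning steel nut socket with a red stripe, radius 17 mm.
- lamp (a point): Centre of the white lamp head (radius 42 mm, 100 to 172 mm up), at bracket x 100, y 150 mm, fixed. Its arm, 12 mm thick, leaves the bracket's front at bolt height, runs out to y 85 mm and bends back to the lamp, never higher than 165 mm.
- bolt_head (a point): Centre of the brass hexagonal bolt head: 33 mm behind the bracket's origin along its x, 150 mm up. 24 mm across flats, 28 across corners, 22 long (bracket x 22 to 44). It turns about the bracket's x; two flats face this point's y and -y. It turns easily (0.025 N m), so fingers closing along the bracket's y, one each side, square it up.
- nut (a joint): Angle of the nut in rad, driven by the runner: about 0.1 at the start, growing steadily to 4.0, when it has run out and stopped. Clockwise seen from the robot's side.
- bolt (a joint): How far the nut has been screwed along the bolt, rad; between -0.4 and 0 at the start. It stays as it is while the bolt turns along with the nut and grows by the nut's turn while the bolt head is held.
- jar: Amber glass jar with black lid, radius 36 mm, 75 mm tall, loose; origin at the centre of its underside. Stands on the side of the bracket away from the start box.
- brush_pot: Blue pot of brushes, radius 38 mm, 80 mm tall (brushes to 150 mm), loose; origin at the centre of its underside.
- vase: Pink footed vase, radius 46 mm, 170 mm tall, loose; origin at the centre of its underside.
Things that resemble listed ones, but are neither listed nor needed, are in the scene too. Leave any orange look-alike of the start_box alone.

How it is judged:
By the outcome, as a careful person would: the job done as asked, in the order asked, and still so for the second after the job is handed in, while the arm keeps its last pose, push and grip.
It also fails if it takes over 72 s, if anything falls off the work surface, if the arm or the gripper's body presses on something with over 40 N, if the wrist force passes 120 N, or if a joint passes its speed limit or range.

ROBOT

A 7-joint arm with a two-finger parallel gripper is mounted at the origin on the work surface. World frame = base frame: x ahead of the robot, y to its left, z up, the work surface at z = 0. Lengths are in mm, angles in rad, forces in N, time in s.
With the tool pointing down it reaches from about 400 to 875 mm from the base axis. Payload 4.4 kg.
Tool frame: the origin (TCP) lies at the very end of the fingers, on their centre line; the grasp point (between the pads) lies 19 mm behind it; z points along the fingers, y is the line along which they close (so a half turn about z gives the same grasp; the last joint's range is limited). The gripper opens to 85 mm and grips with 20 to 120 N. Pads are 22 mm wide; open, the fingers measure 114 mm over their backs; the gripper's body (76 mm by 85 mm) begins 54 mm behind the grasp point. The pads swing forward as they close: fully open they stand 13 mm farther back than shut.
Start: joints at [1.146, 0.628, 0.038, 1.517, -0.027, 0.996, -0.02], TCP at [228.276, -608.611, 231.313] pointing down, gripper open.
Joint ranges: [-3.06, 3.06], [-0.37, 2.12], [-1.25, 1.32], [0.18, 2.47], [-1.1, 4.24], [0.23, 1.98], [-2.94, 2.94]. Speed limits (rad/s): [2.57, 2.57, 3.14, 3.14, 3.14, 3.14, 3.14].

INTERFACE

Orientations are given as [roll, pitch, yaw] about the fixed x, y, z axes, in that order (R = Rz(yaw) Ry(pitch) Rx(roll)).
In Python, from cell import read_state, get_image, camera_params, finish_job gives the robot as it stands.
- The arm moves only by the tool arm_command, never from a script. Its argument "deltas" is a list of rows, each an object of numbers: "dx", "dy", "dz": the shift along the world's x, y, z in m; "yaw": the turn about the world's z in degrees; "jaw": the opening, from 0 (shut) to 1 (fully open). A call has 1 to 20 rows; each row is the pose to reach, as a shift and turn from the pose commanded when the call began; what a row does not reach only later rows make up. A row lasts 1/10 s, in which the tool goes at most 50 mm and 8.59 degrees, less where a joint would pass 70% of its speed; a pose out of reach is approached as far as the arm can. A call with a gripper value outside its range is refused whole. The fingers move at their own pace and stop on an object; the grip force is fixed at half the most. Time passes only in rows, so rows that repeat a pose let the fingers close. It gives the time, the measured TCP pose, the force, the opening and the grip force at its end, in the units of the state.
- read_state(): the state, without advancing time (a new reading comes with each control period).
- get_image(name): name is "scene" or "top" or "wrist"; returns (picture, depth): 400x640x3 uint8, red, green, blue; 400x640 float32, mm along the optical axis (not along the pixel's ray), 0 where there is no reading.
- camera_params(name): a dict with "camera_matrix" (3x3 intrinsics, pixels), "extrinsics" (4x4, takes a point from camera to world coordinates). Camera axes: x right, y down, z forward; pixel columns grow to the right and rows downward; lengths in mm; the calibration is good to about 2 mm. A picture is of the moment at which its call begins: read the wrist's pose just before it. camera_params takes no time and is no camera call; for the wrist camera it gives the pose at the moment of the call.
- finish_job(): hands the job in; it is judged then, once.
The state is a dict: "clock": time; "qpos": joint angles; "qd": joint speeds; "tau": joint torques, N m; "eef_pos": TCP position; "tool_rot": TCP orientation; "force": force on the tool from outside, world axes, zero at the start; "torque": the same for the moment, N m; "width": finger opening in mm; "gripper_force": force on a finger pad.
Only numpy, scipy, OpenCV 4.12 (cv2) and the standard library are available. Lean on these libraries where they do the work, as an engineer would, in place of code of your own. Each camera call takes 0.05 s, during which the arm holds its last target. There are 200 camera calls.

## Working session

There is one attempt and no reset: what is moved stays moved. The work goes in short steps, Python scripts to look and compute and a tool call to move; the robot and the scene stay as the last step left them, time stands still between calls to the robot, and variables do not carry over. Pictures are saved under pics/ and viewed, at most 10 in all, crops included, and the job is handed in when it is done.

Besides the shell and the picture viewer there is one more tool, called after ">>>" by a JSON object that holds its "fn" and its "kwargs", one argument or row to a line. arm_command: Moves the arm, as the interface text tells. Its arguments: {"type":"object","properties":{"deltas":{"type":"array"}},"required":["deltas"]}

```bash
mkdir -p pics; ls; cat > h.py <<'E'
from cell import *
import numpy as np, cv2
def snap(n,f=None):
    P=camera_params(n); im,d=get_image(n)
    if f: cv2.imwrite('pics/'+f,im[:,:,::-1])
    return im,d,P
def cloud(d,P):
    K=np.array(P['camera_matrix']);T=np.array(P['extrinsics'])
    v,u=np.mgrid[:d.shape[0],:d.shape[1]]
    c=np.stack([(u-K[0,2])/K[0,0]*d,(v-K[1,2])/K[1,1]*d,d],-1)
    return c@T[:3,:3].T+T[:3,3]
def ray(P,u,v,z):
    K=np.array(P['camera_matrix']);T=np.array(P['extrinsics'])
    r=T[:3,:3]@np.linalg.solve(K,[u,v,1]);o=T[:3,3]
    return o+r*(z-o[2])/r[2]
E
python3 - <<'E'
from h import *
print(read_state())
for n in('top','scene'):
    im,d,P=snap(n,n+'1.png'); np.savez(n+'1.npz',im=im,d=d,K=P['camera_matrix'],T=P['extrinsics']); print(n,np.round(P['extrinsics'],3).tolist(),np.array(P['camera_matrix']).tolist())
E
```

```text
pics
{'clock': 0.0, 'qpos': array([ 1.14622539,  0.62934422,  0.038431  ,  1.51837247, -0.02701338,
        0.99631654, -0.01996482]), 'qd': array([ 0.00070044, -0.00076263, -0.0002627 ,  0.00015512,  0.00119003,
       -0.00033353,  0.00210744]), 'tau': array([ 2.68893217e-05, -5.63404763e+01,  1.22627869e+00, -1.93443686e+01,
        1.09688222e-02,  1.05212827e-02, -2.27467905e-05]), 'eef_pos': array([ 228.04424655, -608.00631751,  230.38870745]), 'tool_rot': array([-3.13966960e+00,  7.82416755e-06,  3.58807605e-01]), 'force': array([0.80675628, 0.81091119, 0.08650999]), 'torque': array([ 0.00284293, -0.01019961,  0.02055906]), 'gripper_force': 0.0, 'width': 85.50770199789869}
top [[0.02, -0.992, 0.128, 395.183], [-1.0, -0.019, 0.015, 20.977], [-0.013, -0.129, -0.992, 1556.267], [0.0, 0.0, 0.0, 1.0]] [[520.0510029025897, 0.0, 320.4736664812836], [0.0, 520.0510029025897, 197.30784521834448], [0.0, 0.0, 1.0]]
scene [[0.02, 0.521, -0.853, 1503.789], [1.0, -0.002, 0.023, 14.998], [0.01, -0.854, -0.521, 706.599], [0.0, 0.0, 0.0, 1.0]] [[374.288127711223, 0.0, 317.2730080082771], [0.0, 374.288127711223, 200.33412564251253], [0.0, 0.0, 1.0]]
```

View pics/top1.png

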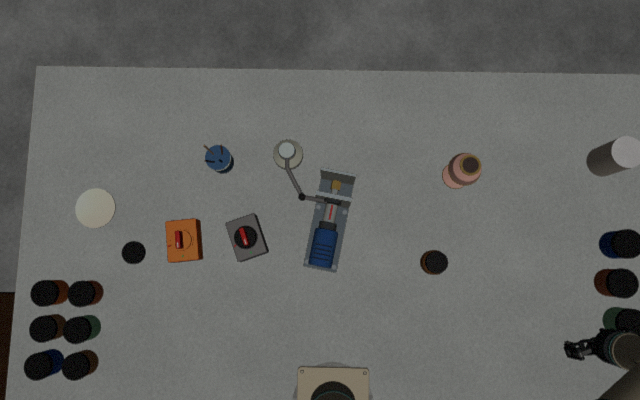

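View pics/scene1.png

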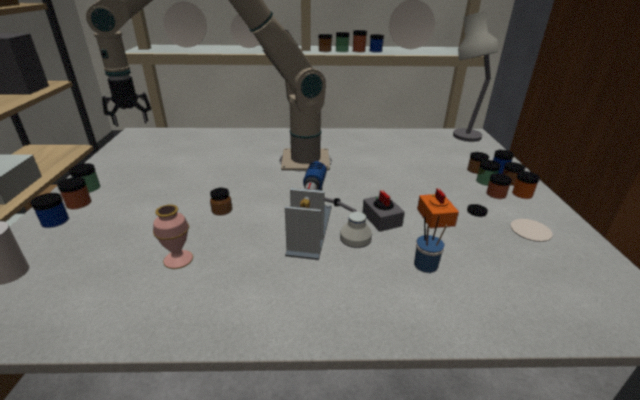

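The top view shows the grey start box at (246,237) with its red bar, an orange look-alike at (183,240), the bracket with the runner at (325,225) and the brass head at (336,185), the jar at (434,262), the vase at (462,170), and the pot at (218,158). The scene view shows the grey box at (384,212), the orange one at (438,210), and the brass head at (305,202).

Candidates for the start knob are the red bar on the grey box (top 246,237) and the red bar on the orange box (top 180,240). I choose the grey one. The brass head at (336,185) is the only brass item in the gap.

```bash
cat > m.py <<'E'
from h import *
def ld(n):
    z=np.load(n+'1.npz'); return z['im'].astype(int),z['d'],dict(camera_matrix=z['K'],extrinsics=z['T'])
def comps(mask,W,tag,mn=4):
    n,l,s,c=cv2.connectedComponentsWithStats(mask.astype(np.uint8))
    for i in range(1,n):
        if s[i,4]>=mn:
            p=W[l==i]; print(tag,c[i].round(1),s[i].tolist(),'med',np.median(p,0).round(0),'min',p.min(0).round(0),'max',p.max(0).round(0))
def tri(Pa,a,Pb,b):
    A=[];B=[]
    for P,(u,v) in((Pa,a),(Pb,b)):
        o=P['extrinsics'][:3,3]; r=ray(P,u,v,0)-o; r/=np.linalg.norm(r); M=np.eye(3)-np.outer(r,r); A.append(M);B.append(M@o)
    return np.linalg.lstsq(np.vstack(A),np.hstack(B),rcond=None)[0]
E
python3 - <<'E'
from m import *
R={}
for n,roi in(('top',(130,285,160,480)),('scene',(160,280,140,470))):
    im,d,P=ld(n);W=cloud(d,P);r,g,b=im[...,0],im[...,1],im[...,2]
    m=np.zeros(d.shape,bool);m[roi[0]:roi[1],roi[2]:roi[3]]=1
    comps(m&(r>110)&(g<70)&(b<80)&(r-g>70),W,n+' red')
    comps(m&(r>90)&(r-b>50)&(g>0.55*r)&(g<.9*r),W,n+' brass')
    comps(m&(b-r>30)&(b-g>15),W,n+' blue',20)
im,d,P=ld('top');W=cloud(d,P)
# grey box top: height 50..66
m=(abs(W[...,2]-60)<5);m[:, :205]=0;m[:,275:]=0;m[:205]=0;m[270:]=0
c=max(cv2.findContours(m.astype(np.uint8),0,2)[0],key=cv2.contourArea);q=cv2.boxPoints(cv2.minAreaRect(c))
print([ray(P,*p,60).round(0)[:2].tolist() for p in q],ray(P,*q.mean(0),60).round(1))
# cheeks
for lo,hi in((172,186),(154,166)):
    m=(W[...,2]>lo)&(W[...,2]<hi);m[:150]=0;m[280:]=0;m[:,:300]=0;m[:,365:]=0
    comps(m,W,'z%d'%lo,5)
cv2.imwrite('pics/crop.png',cv2.resize(np.hstack([im[140:280,220:370]]).astype(np.uint8)[:,:,::-1],None,fx=4,fy=4,interpolation=2))
E
```

```text
top red [330.3 211.9] [329, 206, 4, 13, 15] med [536.  16. 167.] min [520.  11. 164.] max [552.  18. 170.]
top red [242.3 234. ] [240, 229, 6, 13, 40] med [476. 260. 103.] min [395.  21.  96.] max [ 490.  267. 1556.]
top red [177.  237.4] [175, 231, 5, 16, 41] med [464. 443. 103.] min [439. 433.  97.] max [480. 449. 111.]
top red [246.5 241.5] [246, 240, 2, 4, 4] med [455. 247. 102.] min [451. 245.  99.] max [459. 249. 105.]
top brass [469.4 165.5] [460, 155, 20, 20, 79] med [ 667. -356.  171.] min [ 645. -384.  162.] max [ 698. -331.  177.]
top brass [335.9 184.5] [332, 181, 9, 9, 57] med [611.   1. 160.] min [600. -10. 153.] max [623.  12. 169.]
top brass [181.7 240. ] [165, 219, 33, 43, 1019] med [457. 435.  61.] min [395.  21.  48.] max [ 519.  493. 1556.]
top blue [217.5 157.2] [205, 145, 25, 25, 395] med [698. 345.  81.] min [395.  21.  69.] max [ 733.  381. 1556.]
top blue [323.2 246.9] [310, 228, 27, 40, 721] med [442.  32. 178.] min [389.  -2. 158.] max [ 492.   67. 1556.]
scene red [440.8 192.3] [438, 190, 6, 6, 15] med [464. 442. 102.] min [450. 437.  99.] max [484. 447. 1
[... 2518 characters left out ...]
313, 228, 5, 13, 19] med [479.  55. 162.] min [460.  50. 155.] max [493.  60. 166.]
z154 [336.  237.4] [334, 232, 4, 12, 19] med [470.  -2. 161.] min [453.  -4. 154.] max [483.   3. 165.]
z154 [312.4 244.9] [312, 242, 2, 7, 9] med [447.  62. 163.] min [439.  59. 160.] max [455.  62. 165.]
z154 [334.  247.9] [333, 245, 3, 7, 13] med [440.   3. 163.] min [432.   1. 156.] max [448.   6. 166.]
z154 [310.9 251.8] [310, 249, 3, 6, 9] med [428.  65. 161.] min [423.  62. 155.] max [436.  67. 166.]
z154 [331.5 260. ] [329, 253, 5, 15, 21] med [408.   8. 162.] min [389.   5. 154.] max [426.  16. 166.]
z154 [309.6 258.4] [309, 256, 2, 5, 8] med [411.  67. 162.] min [407.  67. 155.] max [417.  70. 165.]
```

View pics/crop.png

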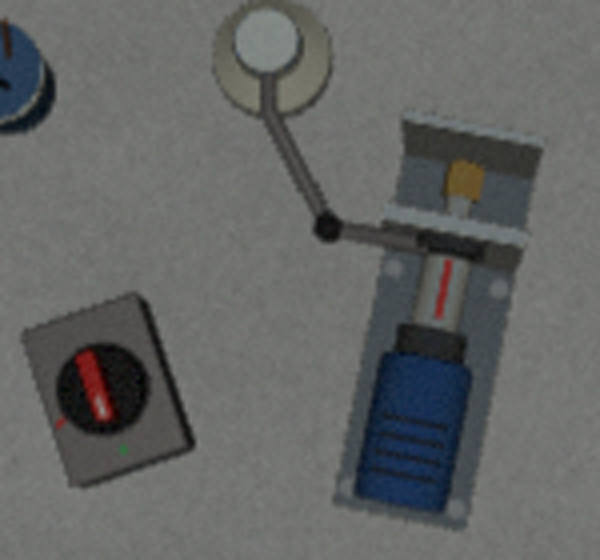

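The crop confirms the choice: a grey box with a red bar on a black disc at crop (100,390), and the brass head at (465,180) behind the front cheek. The lamp arm leaves to the left. Next I fit axes and triangulate.

```bash
python3 - <<'E'
from m import *
a,_,Pa=ld('top');b,_,Pb=ld('scene')
print('tri brass',tri(Pa,(335.9,184.5),Pb,(304.6,201)).round(0),'tri red',tri(Pa,(243,235),Pb,(385,194.2)).round(0))
d=ld('top')[1];W=cloud(d,Pa)
def line(m):
    p=W[m][:,:2].astype(np.float32);vx,vy,x,y=cv2.fitLine(p,cv2.DIST_HUBER,0,.01,.01).ravel();return np.degrees(np.arctan2(vy,vx)),(x,y),p.min(0),p.max(0)
for lo,hi,r in((172,186,(188,205,310,356)),(154,166,(165,178,315,360)),(155,186,(220,275,300,345))):
    m=np.zeros(d.shape,bool);m[r[0]:r[1],r[2]:r[3]]=1;m&=(W[...,2]>lo)&(W[...,2]<hi);m&=d>0
    print(line(m)); c=cv2.findContours(m.astype(np.uint8),0,2)[0]; c=max(c,key=cv2.contourArea); rc=cv2.minAreaRect(c); q=cv2.boxPoints(rc);print('  rect',[ray(Pa,*p,(lo+hi)/2).round(0)[:2].tolist() for p in q],ray(Pa,*rc[0],(lo+hi)/2).round(1))
r,g,bb=a[...,0],a[...,1],a[...,2]
m=(r-g>35)&(r-bb>35);m[:220]=0;m[260:]=0;m[:,:236]=0;m[:,254:]=0
print('bar',line(m&(abs(W[...,2]-102)<6)),(m&(abs(W[...,2]-102)<6)).sum())
m=(W[...,2]>64)&(W[...,2]<110);m[:215]=0;m[262:]=0;m[:,:225]=0;m[:,270:]=0
(x,y),rr=cv2.minEnclosingCircle(max(cv2.findContours(((a.sum(2)<100)&(abs(W[...,2]-70)<6)&(np.arange(640)>225)&(np.arange(640)<268)&(np.arange(400)[:,None]>215)&(np.arange(400)[:,None]<262)).astype(np.uint8),0,2)[0],key=cv2.contourArea));print('disc',ray(Pa,x,y,70).round(1),rr)
E
```

```text
tri brass [612.   2. 160.] tri red [473. 259. 100.]
(np.float32(80.33159), (np.float32(577.11664), np.float32(8.933136)), array([561.66473 , -39.919147], dtype=float32), array([591.15515 ,  56.823914], dtype=float32))
  rect [[570.0, 60.0], [593.0, 56.0], [575.0, -42.0], [553.0, -37.0]] [572.6   9.1 179. ]
(np.float32(79.79494), (np.float32(646.5172), np.float32(-4.8454695)), array([635.51215 , -53.183586], dtype=float32), array([659.43634 ,  45.066307], dtype=float32))
  rect [[651.0, 46.0], [660.0, 44.0], [642.0, -54.0], [633.0, -52.0]] [646.3  -4.1 160. ]
(np.float32(-11.327487), (np.float32(452.7171), np.float32(30.297379)), array([389.15256  ,  -4.3139186], dtype=float32), array([515.114  ,  69.34671], dtype=float32))
  rect [[397.0, 72.0], [522.0, 50.0], [511.0, -12.0], [386.0, 11.0]] [453.7  30.4 170.5]
bar (np.float32(22.703217), (np.float32(471.92288), np.float32(257.23962)), array([447.7473 , 243.27193], dtype=float32), array([492.84464, 269.18387], dtype=float32)) 77
disc [469.9 256.1  70. ] 11.321757316589355
```

>>> {"fn": "arm_command", "kwargs": {
  "deltas": [
    {"dx": 0.02,"dy": 0.0,"dz": 0.03,"yaw": 4},
    {"dx": 0.05,"dy": 0.02,"dz": 0.06,"yaw": 12},
    {"dx": 0.09,"dy": 0.05,"dz": 0.07,"yaw": 20},
    {"dx": 0.13,"dy": 0.08,"dz": 0.07,"yaw": 28},
    {"dx": 0.17,"dy": 0.11,"dz": 0.07,"yaw": 36},
    {"dx": 0.21,"dy": 0.14,"dz": 0.07,"yaw": 44},
    {"dx": 0.24,"dy": 0.17,"dz": 0.07,"yaw": 52},
    {"dx": 0.26,"dy": 0.21,"dz": 0.07,"yaw": 60},
    {"dx": 0.28,"dy": 0.255,"dz": 0.07,"yaw": 68},
    {"dx": 0.3,"dy": 0.3,"dz": 0.07,"yaw": 76},
    {"dx": 0.32,"dy": 0.345,"dz": 0.07,"yaw": 84},
    {"dx": 0.335,"dy": 0.39,"dz": 0.07,"yaw": 92},
    {"dx": 0.345,"dy": 0.435,"dz": 0.07,"yaw": 100},
    {"dx": 0.355,"dy": 0.48,"dz": 0.07,"yaw": 108},
    {"dx": 0.365,"dy": 0.52,"dz": 0.07,"yaw": 116},
    {"dx": 0.372,"dy": 0.56,"dz": 0.07,"yaw": 124},
    {"dx": 0.38,"dy": 0.6,"dz": 0.07,"yaw": 132},
    {"dx": 0.382,"dy": 0.611,"dz": 0.07,"yaw": 140},
    {"dx": 0.382,"dy": 0.611,"dz": 0.07,"yaw": 148},
    {"dx": 0.382,"dy": 0.611,"dz": 0.07,"yaw": 149.2}
  ]
}}

```text
invalid input at $.deltas[0]: expected keys dx, dy, dz, yaw, jaw
```

```bash
python3 - <<'E'
from m import *
s=read_state();print(s['clock'],s['eef_pos'],s['tool_rot'],s['qpos'].round(2))
im,d,P=snap('wrist','w1.png');W=cloud(d,P);im=im.astype(int);r,g,b=im[...,0],im[...,1],im[...,2]
print(np.round(P['extrinsics'],3).tolist())
comps((r>80)&(r-b>40)&(g>0.55*r)&(g<.9*r)&(d>0),W,'brass',60)
comps((abs(W[...,2]-178)<5)&(d>0),W,'front',200)
comps((abs(W[...,2]-160)<3)&(d>0),W,'rear',200)
E
```

```text
0.1 [ 228.09030622 -608.07136108  230.4828596 ] [-3.13990384e+00  1.50069943e-06  3.58779207e-01] [ 1.15  0.63  0.04  1.52 -0.03  1.   -0.02]
[[0.35, -0.9, -0.261, 294.582], [-0.937, -0.336, -0.096, -584.815], [-0.001, 0.278, -0.961, 372.367], [0.0, 0.0, 0.0, 1.0]]
brass [603.5 184.8] [578, 167, 52, 35, 940] med [  415. -1601.  -587.] min [  361. -1889.  -749.] max [  451. -1357.  -345.]
brass [633.1 170.6] [624, 167, 16, 10, 84] med [  457. -1483.  -418.] min [  433. -1512.  -428.] max [  467. -1311.  -269.]
brass [611.8 292.3] [561, 206, 79, 146, 6226] med [  142. -1369.  -205.] min [   35. -1549.  -210.] max [ 354. -673.  307.]
brass [543.6 274.8] [517, 253, 54, 44, 1245] med [   36. -1608.  -587.] min [  -84. -1892.  -751.] max [  141. -1358.  -346.]
brass [475.7 389.3] [458, 377, 39, 23, 617] med [ -403. -1456.  -417.] min [ -458. -1526.  -422.] max [ 250. -636.  325.]
brass [508.8 393.9] [498, 385, 22, 15, 188] med [ -202. -1310.  -204.] min [ -229. -1346.  -208.] max [ 239. -670.  308.]
```

View pics/w1.png

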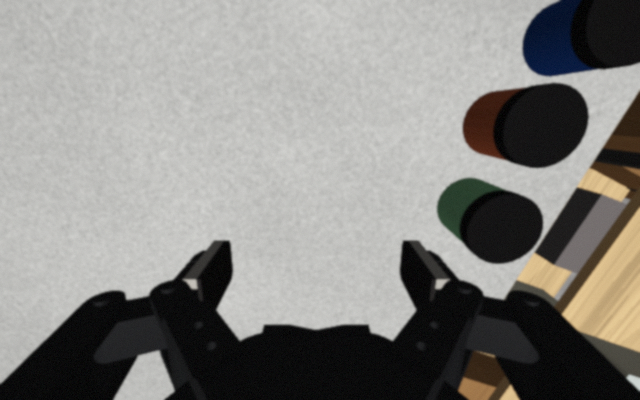

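The wrist view is still at the start pose because the move was refused; every row needs all five keys. The view shows only paint pots at the right edge and the open fingers. I resend the move with "jaw" included.

>>> {"fn": "arm_command", "kwargs": {
  "deltas": [
    {"dx": 0.02,"dy": 0.0,"dz": 0.03,"yaw": 4,"jaw": 1},
    {"dx": 0.05,"dy": 0.02,"dz": 0.06,"yaw": 12,"jaw": 1},
    {"dx": 0.09,"dy": 0.05,"dz": 0.07,"yaw": 20,"jaw": 1},
    {"dx": 0.13,"dy": 0.08,"dz": 0.07,"yaw": 28,"jaw": 1},
    {"dx": 0.17,"dy": 0.11,"dz": 0.07,"yaw": 36,"jaw": 1},
    {"dx": 0.21,"dy": 0.14,"dz": 0.07,"yaw": 44,"jaw": 1},
    {"dx": 0.24,"dy": 0.17,"dz": 0.07,"yaw": 52,"jaw": 1},
    {"dx": 0.26,"dy": 0.21,"dz": 0.07,"yaw": 60,"jaw": 1},
    {"dx": 0.28,"dy": 0.255,"dz": 0.07,"yaw": 68,"jaw": 1},
    {"dx": 0.3,"dy": 0.3,"dz": 0.07,"yaw": 76,"jaw": 1},
    {"dx": 0.32,"dy": 0.345,"dz": 0.07,"yaw": 84,"jaw": 1},
    {"dx": 0.335,"dy": 0.39,"dz": 0.07,"yaw": 92,"jaw": 1},
    {"dx": 0.345,"dy": 0.435,"dz": 0.07,"yaw": 100,"jaw": 1},
    {"dx": 0.355,"dy": 0.48,"dz": 0.07,"yaw": 108,"jaw": 1},
    {"dx": 0.365,"dy": 0.52,"dz": 0.07,"yaw": 116,"jaw": 1},
    {"dx": 0.372,"dy": 0.56,"dz": 0.07,"yaw": 124,"jaw": 1},
    {"dx": 0.38,"dy": 0.6,"dz": 0.07,"yaw": 132,"jaw": 1},
    {"dx": 0.382,"dy": 0.611,"dz": 0.07,"yaw": 140,"jaw": 1},
    {"dx": 0.382,"dy": 0.611,"dz": 0.07,"yaw": 148,"jaw": 1},
    {"dx": 0.382,"dy": 0.611,"dz": 0.07,"yaw": 149.2,"jaw": 1}
  ]
}}

```text
clock: 2.15
eef_pos: [610.1, 2.9, 300.8]
tool_rot: [3.141, -0.001, 2.965]
force: [-0.0, -0.4, 0.2]
width: 85.2
gripper_force: 0.0
```

```bash
python3 - <<'E'
from m import *
s=read_state();print(s['clock'],s['eef_pos'],s['tool_rot'],s['qpos'].round(2))
im,d,P=snap('wrist','w2.png');W=cloud(d,P);im=im.astype(int);r,g,b=im[...,0],im[...,1],im[...,2]
comps((r>80)&(r-b>40)&(g>0.55*r)&(g<.9*r)&(d>0),W,'brass',60)
comps((abs(W[...,2]-178)<5)&(d>0),W,'front',200)
comps((abs(W[...,2]-160)<3)&(d>0),W,'rear',200)
E
```

```text
2.15 [610.07744411   2.882644   300.84141296] [ 3.14149857e+00 -1.00034903e-03  2.96532015e+00] [ 0.36  0.58 -0.69  1.53  0.39  1.17  1.  ]
brass [75.2 29.8] [59, 19, 28, 28, 143] med [ 392. -260.   50.] min [ 378. -276.   44.] max [ 412. -255.   54.]
brass [315.6 183.2] [304, 171, 25, 25, 544] med [610.   1. 160.] min [598. -20.  77.] max [645.  14. 164.]
brass [111.4 229.4] [85, 209, 49, 45, 1380] med [ 659. -345.   12.] min [ 629. -394.   -1.] max [ 711. -321.   63.]
brass [ 41.  266.6] [0, 232, 89, 82, 3667] med [ 652. -338.  141.] min [ 623. -593.   -2.] max [ 795. -314.  172.]
front [316.8  23.4] [291, 0, 53, 49, 2384] med [472.  27. 179.] min [451.   4. 173.] max [492.  51. 183.]
front [316.4 153. ] [263, 147, 107, 13, 1371] med [578.   8. 177.] min [564. -42. 174.] max [592.  57. 179.]
rear [297.8  78.8] [282, 0, 28, 131, 487] med [515.   2. 161.] min [445.  -5. 157.] max [556.  11. 163.]
rear [335.4  78.2] [325, 0, 27, 131, 481] med [519.  31. 161.] min [455.  20. 157.] max [560.  60. 163.]
rear [316.8 179.5] [307, 160, 20, 36, 503] med [607.   3. 160.] min [586. -10. 157.] max [624.  13. 163.]
rear [445.5 210.8] [432, 182, 36, 71, 585] med [664. 131. 160.] min [631. 114. 157.] max [710. 151. 163.]
rear [316.  216.1] [270, 212, 93, 8, 634] med [646.  -5. 159.] min [635. -54. 157.] max [658.  44. 161.]
```

View pics/w2.png

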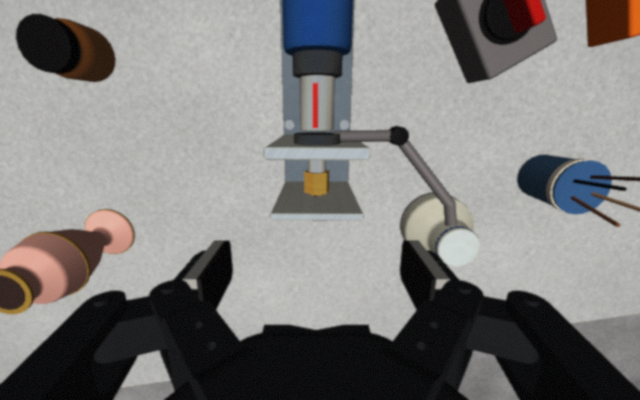

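The wrist view shows the head at (316,183), centred and aligned with the fingers and measured at (610, 2.5, 160 top). The runner is above it, and the lamp arm is clear on the right. Now I move over the knob.

>>> {"fn": "arm_command", "kwargs": {
  "deltas": [
    {"dx": -0.02,"dy": 0.03,"dz": 0,"yaw": 4,"jaw": 1},
    {"dx": -0.04,"dy": 0.07,"dz": 0,"yaw": 9,"jaw": 1},
    {"dx": -0.06,"dy": 0.11,"dz": -0.01,"yaw": 14,"jaw": 1},
    {"dx": -0.085,"dy": 0.15,"dz": -0.02,"yaw": 19,"jaw": 1},
    {"dx": -0.105,"dy": 0.19,"dz": -0.04,"yaw": 24,"jaw": 1},
    {"dx": -0.125,"dy": 0.23,"dz": -0.06,"yaw": 28,"jaw": 1},
    {"dx": -0.14,"dy": 0.254,"dz": -0.08,"yaw": 30.5,"jaw": 1},
    {"dx": -0.14,"dy": 0.254,"dz": -0.08,"yaw": 30.5,"jaw": 1},
    {"dx": -0.14,"dy": 0.254,"dz": -0.08,"yaw": 30.5,"jaw": 1}
  ]
}}

```text
clock: 3.1
eef_pos: [470.3, 255.8, 221.0]
tool_rot: [-3.141, -0.001, -2.79]
force: [0.7, -0.5, 0.2]
width: 85.3
gripper_force: 0.0
```

```bash
python3 - <<'E'
from m import *
s=read_state();print(s['clock'],s['eef_pos'],s['tool_rot'],s['qpos'].round(2))
im,d,P=snap('wrist','w3.png');W=cloud(d,P);im=im.astype(int);r,g,b=im[...,0],im[...,1],im[...,2]
m=(r>90)&(g<70)&(r-g>60)&(d>0)
comps(m,W,'red',100)
m&=(abs(W[...,2]-103)<5)
n,l,st,c=cv2.connectedComponentsWithStats(m.astype(np.uint8))
for i in range(1,n):
    if st[i,4]>100:
        p=W[l==i][:,:2].astype(np.float32);print(cv2.minAreaRect(p),cv2.fitLine(p,2,0,.01,.01).ravel())
E
```

```text
3.1 [470.32171193 255.82967226 221.00163807] [-3.14058935e+00 -9.33398956e-04 -2.79011285e+00] [-0.03  0.59 -0.81  1.83  0.52  0.94  0.86]
red [319.  188.7] [312, 160, 15, 53, 643] med [471. 257. 102.] min [445. 243.  68.] max [493. 271. 104.]
red [441.  195.9] [424, 160, 35, 86, 178] med [439. 394.  55.] min [403. 390.  23.] max [503. 402.  58.]
red [491.9 237.2] [467, 207, 45, 54, 636] med [459. 438. 101.] min [433. 431.  59.] max [482. 479. 104.]
((469.2021484375, 256.6313171386719), (49.405853271484375, 13.697604179382324), 20.566883087158203) [9.3483412e-01 3.5508466e-01 4.7059113e+02 2.5723431e+02]
((457.5191650390625, 440.66357421875), (49.153133392333984, 14.251636505126953), 7.06417989730835) [9.8707753e-01 1.6024333e-01 4.5943179e+02 4.3982770e+02]
```

View pics/w3.png

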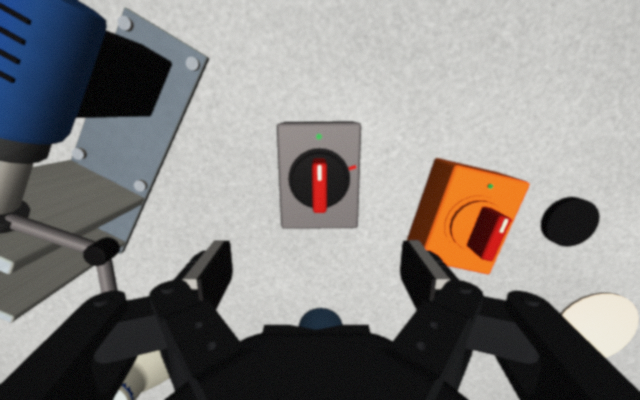

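The view shows the grey box's red bar at (319,189) upright and centred between the fingers. It measures (469, 257), 49x14 mm, top at 103, yaw 20.6. The orange box at (480,215) is out of the way. Descend and grip.

>>> {"fn": "arm_command", "kwargs": {
  "deltas": [
    {"dx": -0.001,"dy": 0.001,"dz": -0.04,"yaw": 0.4,"jaw": 1},
    {"dx": -0.001,"dy": 0.001,"dz": -0.08,"yaw": 0.4,"jaw": 1},
    {"dx": -0.001,"dy": 0.001,"dz": -0.11,"yaw": 0.4,"jaw": 1},
    {"dx": -0.001,"dy": 0.001,"dz": -0.135,"yaw": 0.4,"jaw": 1},
    {"dx": -0.001,"dy": 0.001,"dz": -0.146,"yaw": 0.4,"jaw": 0.6},
    {"dx": -0.001,"dy": 0.001,"dz": -0.146,"yaw": 0.4,"jaw": 0.2},
    {"dx": -0.001,"dy": 0.001,"dz": -0.146,"yaw": 0.4,"jaw": 0},
    {"dx": -0.001,"dy": 0.001,"dz": -0.146,"yaw": 0.4,"jaw": 0},
    {"dx": -0.001,"dy": 0.001,"dz": -0.146,"yaw": 0.4,"jaw": 0},
    {"dx": -0.001,"dy": 0.001,"dz": -0.146,"yaw": 0.4,"jaw": 0},
    {"dx": -0.001,"dy": 0.001,"dz": -0.146,"yaw": 0.4,"jaw": 0},
    {"dx": -0.001,"dy": 0.001,"dz": -0.146,"yaw": 0.4,"jaw": 0}
  ]
}}

```text
clock: 4.35
eef_pos: [469.9, 258.8, 76.8]
tool_rot: [3.14, 0.003, -2.781]
force: [-0.5, 0.4, 6.3]
width: 13.2
gripper_force: 59.7
```

>>> {"fn": "arm_command", "kwargs": {
  "deltas": [
    {"dx": 0,"dy": 0,"dz": 0,"yaw": -8,"jaw": 0},
    {"dx": 0,"dy": 0,"dz": 0,"yaw": -16,"jaw": 0},
    {"dx": 0,"dy": 0,"dz": 0,"yaw": -24,"jaw": 0},
    {"dx": 0,"dy": 0,"dz": 0,"yaw": -32,"jaw": 0},
    {"dx": 0,"dy": 0,"dz": 0,"yaw": -40,"jaw": 0},
    {"dx": 0,"dy": 0,"dz": 0,"yaw": -48,"jaw": 0},
    {"dx": 0,"dy": 0,"dz": 0,"yaw": -56,"jaw": 0},
    {"dx": 0,"dy": 0,"dz": 0,"yaw": -64,"jaw": 0},
    {"dx": 0,"dy": 0,"dz": 0,"yaw": -70,"jaw": 0},
    {"dx": 0,"dy": 0,"dz": 0,"yaw": -74,"jaw": 0},
    {"dx": 0,"dy": 0,"dz": 0,"yaw": -75,"jaw": 0}
  ]
}}

```text
clock: 5.45
eef_pos: [469.6, 258.2, 76.8]
tool_rot: [3.14, 0.001, 2.199]
force: [-0.5, -1.6, 8.3]
width: 13.2
gripper_force: 74.3
```

```bash
python3 - <<'E'
from m import *
s=read_state();print(s)
E
```

```text
{'clock': 5.45, 'qpos': array([-0.36946487,  0.70826041, -0.28344856,  1.96142171,  0.37712859,
        0.52067362, -0.2897663 ]), 'qd': array([-0.02575562, -0.00318228,  0.03605061,  0.00179706, -0.03803457,
       -0.00824715, -0.08704776]), 'tau': array([  1.58222616, -47.01041222,  -1.49512991, -10.53203791,
        -1.49757653,  -0.56046719,  -1.91032961]), 'eef_pos': array([469.59871077, 258.19117817,  76.796195  ]), 'tool_rot': array([3.13954235e+00, 1.37133582e-03, 2.19879149e+00]), 'force': array([-0.53662575, -1.62976341,  8.25648253]), 'torque': array([-0.15233949,  0.41425667,  1.83456538]), 'gripper_force': 74.25116353668272, 'width': 13.231854531092003}
```

The knob is hard against its stop (turned over 1.25 rad, 1.8 N m). Release it, let it spring home, and lift.

>>> {"fn": "arm_command", "kwargs": {
  "deltas": [
    {"dx": 0,"dy": 0,"dz": 0,"yaw": 2,"jaw": 0.5},
    {"dx": 0,"dy": 0,"dz": 0,"yaw": 3,"jaw": 1},
    {"dx": 0,"dy": 0,"dz": 0,"yaw": 3,"jaw": 1},
    {"dx": 0,"dy": 0,"dz": 0,"yaw": 3,"jaw": 1},
    {"dx": 0,"dy": 0,"dz": 0.0,"yaw": 3,"jaw": 1},
    {"dx": 0,"dy": 0,"dz": 0.03,"yaw": 3,"jaw": 1},
    {"dx": 0,"dy": 0,"dz": 0.07,"yaw": 3,"jaw": 1},
    {"dx": 0,"dy": 0,"dz": 0.115,"yaw": 8,"jaw": 1},
    {"dx": 0.01,"dy": -0.02,"dz": 0.16,"yaw": 14,"jaw": 1},
    {"dx": 0.03,"dy": -0.06,"dz": 0.18,"yaw": 20,"jaw": 1},
    {"dx": 0.05,"dy": -0.1,"dz": 0.18,"yaw": 26,"jaw": 1},
    {"dx": 0.07,"dy": -0.14,"dz": 0.18,"yaw": 32,"jaw": 1},
    {"dx": 0.095,"dy": -0.18,"dz": 0.18,"yaw": 38,"jaw": 1},
    {"dx": 0.12,"dy": -0.22,"dz": 0.18,"yaw": 42,"jaw": 1},
    {"dx": 0.141,"dy": -0.254,"dz": 0.18,"yaw": 44.3,"jaw": 1},
    {"dx": 0.141,"dy": -0.254,"dz": 0.16,"yaw": 44.3,"jaw": 1},
    {"dx": 0.141,"dy": -0.254,"dz": 0.14,"yaw": 44.3,"jaw": 1}
  ]
}}

```text
clock: 7.15
eef_pos: [610.9, 0.8, 214.5]
tool_rot: [-3.141, 0.0, 2.962]
force: [0.4, 0.5, -0.4]
width: 85.4
gripper_force: 0.0
```

```bash
python3 - <<'E'
from m import *
s=read_state();print(s['clock'],s['eef_pos'],s['tool_rot'],s['force'],s['qpos'].round(2))
im,d,P=snap('top');W=cloud(d,P);im=im.astype(int);r,g,b=im[...,0],im[...,1],im[...,2]
m=(r-g>35)&(r-b>35);m[:220]=0;m[260:]=0;m[:,:236]=0;m[:,254:]=0
p=W[m&(abs(W[...,2]-102)<6)][:,:2].astype(np.float32)
v=cv2.fitLine(p,12,0,.01,.01).ravel() if len(p)>5 else None;print('knob',len(p),v,v is not None and np.degrees(np.arctan2(v[1],v[0])))
im,d,P=snap('wrist');W=cloud(d,P);im=im.astype(int);r,g,b=im[...,0],im[...,1],im[...,2]
comps((r>80)&(r-b>40)&(g>0.55*r)&(g<.9*r)&(d>0)&(abs(W[...,2]-157)<14),W,'brass',60)
E
```

```text
7.15 [610.91620877   0.75045718 214.54754165] [-3.14116150e+00  4.58686327e-04  2.96167192e+00] [ 0.37454966  0.53071707 -0.42363299] [ 0.31  0.65 -0.58  1.64  0.41  0.98  0.97]Traceback (most recent call last):
  File "<stdin>", line 6, in <module>
cv2.error: OpenCV(4.12.0) /io/opencv/modules/imgproc/src/linefit.cpp:361: error: (-5:Bad argument) Unknown distance type in function 'fitLine2D'
```

```bash
python3 - <<'E'
from m import *
im,d,P=snap('top');W=cloud(d,P);im=im.astype(int);r,g,b=im[...,0],im[...,1],im[...,2]
m=(r-g>35)&(r-b>35);m[:220]=0;m[260:]=0;m[:,:232]=0;m[:,256:]=0
p=W[m&(abs(W[...,2]-102)<6)][:,:2].astype(np.float32)
print('knob',len(p),cv2.minAreaRect(p) if len(p)>5 else None)
im,d,P=snap('wrist');W=cloud(d,P);im=im.astype(int);r,g,b=im[...,0],im[...,1],im[...,2]
comps((r>80)&(r-b>40)&(g>0.55*r)&(g<.9*r)&(d>0)&(abs(W[...,2]-157)<14),W,'brass',60)
comps((r-g>60)&(d>0)&(W[...,2]>155)&(W[...,2]<172),W,'stripe',10)
print(read_state()['eef_pos'],read_state()['clock'])
E
```

```text
knob 78 ((469.98480224609375, 256.8375244140625), (48.688819885253906, 14.059575080871582), 20.977134704589844)
brass [299. 104.] [299, 73, 1, 63, 63] med [532.   3. 161.] min [514.  -1. 158.] max [552.   7. 164.]
brass [318.6 213.8] [302, 196, 35, 35, 1026] med [610.   2. 160.] min [598. -12. 147.] max [623.  17. 164.]
stripe [302.8 103.9] [299, 73, 8, 65, 474] med [533.   6. 164.] min [514.  -0. 161.] max [554.  11. 167.]
[609.15748475   2.7596602  214.08047566] 7.3
```

The knob is back home at 21.0°, and the socket's stripe has moved, so the runner is turning. The head is centred at (610, 2). Descend and grip.

>>> {"fn": "arm_command", "kwargs": {
  "deltas": [
    {"dx": 0.001,"dy": 0,"dz": -0.03,"yaw": 0.1,"jaw": 1},
    {"dx": 0.001,"dy": 0,"dz": -0.06,"yaw": 0.1,"jaw": 1},
    {"dx": 0.001,"dy": 0,"dz": -0.083,"yaw": 0.1,"jaw": 1},
    {"dx": 0.001,"dy": 0,"dz": -0.083,"yaw": 0.1,"jaw": 0.7},
    {"dx": 0.001,"dy": 0,"dz": -0.083,"yaw": 0.1,"jaw": 0.4},
    {"dx": 0.001,"dy": 0,"dz": -0.083,"yaw": 0.1,"jaw": 0.2},
    {"dx": 0.001,"dy": 0,"dz": -0.083,"yaw": 0.1,"jaw": 0},
    {"dx": 0.001,"dy": 0,"dz": -0.083,"yaw": 0.1,"jaw": 0},
    {"dx": 0.001,"dy": 0,"dz": -0.083,"yaw": 0.1,"jaw": 0},
    {"dx": 0.001,"dy": 0,"dz": -0.083,"yaw": 0.1,"jaw": 0}
  ]
}}

```text
clock: 8.3
eef_pos: [612.3, 3.3, 134.0]
tool_rot: [3.141, 0.003, 2.967]
force: [-0.7, -0.4, 5.5]
width: 23.1
gripper_force: 58.5
```

```bash
python3 - <<'E'
from m import *
s=read_state();print({k:np.round(s[k],2) for k in('clock','eef_pos','tool_rot','force','torque','width','gripper_force')})
im,d,P=snap('wrist','w4.png')
E
```

```text
{'clock': np.float64(8.3), 'eef_pos': array([612.31,   3.3 , 134.03]), 'tool_rot': array([3.14, 0.  , 2.97]), 'force': array([-0.68, -0.42,  5.49]), 'torque': array([-0.1 ,  0.22, -0.09]), 'width': np.float64(23.13), 'gripper_force': np.float64(58.54)}
```

View pics/w4.png

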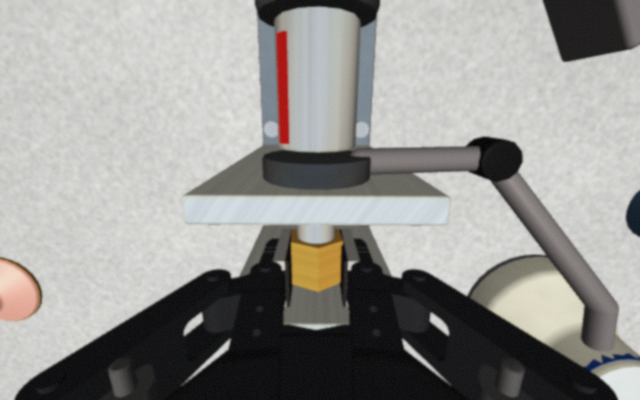

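The fingers are closed on the brass head at (316,262), width 23 mm, so it is squared on its flats at 58 N. The stripe at (283,85) is still in its first part. Now I hold until the run ends.

>>> {"fn": "arm_command", "kwargs": {
  "deltas": [
    {"dx": 0,"dy": 0,"dz": 0,"yaw": 0,"jaw": 0},
    {"dx": 0,"dy": 0,"dz": 0,"yaw": 0,"jaw": 0},
    {"dx": 0,"dy": 0,"dz": 0,"yaw": 0,"jaw": 0},
    {"dx": 0,"dy": 0,"dz": 0,"yaw": 0,"jaw": 0},
    {"dx": 0,"dy": 0,"dz": 0,"yaw": 0,"jaw": 0},
    {"dx": 0,"dy": 0,"dz": 0,"yaw": 0,"jaw": 0},
    {"dx": 0,"dy": 0,"dz": 0,"yaw": 0,"jaw": 0},
    {"dx": 0,"dy": 0,"dz": 0,"yaw": 0,"jaw": 0},
    {"dx": 0,"dy": 0,"dz": 0,"yaw": 0,"jaw": 0},
    {"dx": 0,"dy": 0,"dz": 0,"yaw": 0,"jaw": 0},
    {"dx": 0,"dy": 0,"dz": 0,"yaw": 0,"jaw": 0},
    {"dx": 0,"dy": 0,"dz": 0,"yaw": 0,"jaw": 0},
    {"dx": 0,"dy": 0,"dz": 0,"yaw": 0,"jaw": 0},
    {"dx": 0,"dy": 0,"dz": 0,"yaw": 0,"jaw": 0},
    {"dx": 0,"dy": 0,"dz": 0,"yaw": 0,"jaw": 0},
    {"dx": 0,"dy": 0,"dz": 0,"yaw": 0,"jaw": 0},
    {"dx": 0,"dy": 0,"dz": 0,"yaw": 0,"jaw": 0},
    {"dx": 0,"dy": 0,"dz": 0,"yaw": 0,"jaw": 0},
    {"dx": 0,"dy": 0,"dz": 0,"yaw": 0,"jaw": 0},
    {"dx": 0,"dy": 0,"dz": 0,"yaw": 0,"jaw": 0}
  ]
}}

```text
clock: 10.35
eef_pos: [612.3, 3.3, 134.0]
tool_rot: [3.141, 0.003, 2.967]
force: [-0.9, -1.2, 6.5]
width: 23.0
gripper_force: 58.5
```

>>> {"fn": "arm_command", "kwargs": {
  "deltas": [
    {"dx": 0,"dy": 0,"dz": 0,"yaw": 0,"jaw": 0},
    {"dx": 0,"dy": 0,"dz": 0,"yaw": 0,"jaw": 0},
    {"dx": 0,"dy": 0,"dz": 0,"yaw": 0,"jaw": 0},
    {"dx": 0,"dy": 0,"dz": 0,"yaw": 0,"jaw": 0},
    {"dx": 0,"dy": 0,"dz": 0,"yaw": 0,"jaw": 0},
    {"dx": 0,"dy": 0,"dz": 0,"yaw": 0,"jaw": 0},
    {"dx": 0,"dy": 0,"dz": 0,"yaw": 0,"jaw": 0},
    {"dx": 0,"dy": 0,"dz": 0,"yaw": 0,"jaw": 0},
    {"dx": 0,"dy": 0,"dz": 0,"yaw": 0,"jaw": 0},
    {"dx": 0,"dy": 0,"dz": 0,"yaw": 0,"jaw": 0},
    {"dx": 0,"dy": 0,"dz": 0,"yaw": 0,"jaw": 0},
    {"dx": 0,"dy": 0,"dz": 0,"yaw": 0,"jaw": 0},
    {"dx": 0,"dy": 0,"dz": 0,"yaw": 0,"jaw": 0},
    {"dx": 0,"dy": 0,"dz": 0,"yaw": 0,"jaw": 0},
    {"dx": 0,"dy": 0,"dz": 0,"yaw": 0,"jaw": 0},
    {"dx": 0,"dy": 0,"dz": 0,"yaw": 0,"jaw": 0},
    {"dx": 0,"dy": 0,"dz": 0,"yaw": 0,"jaw": 0},
    {"dx": 0,"dy": 0,"dz": 0,"yaw": 0,"jaw": 0},
    {"dx": 0,"dy": 0,"dz": 0,"yaw": 0,"jaw": 0},
    {"dx": 0,"dy": 0,"dz": 0,"yaw": 0,"jaw": 0}
  ]
}}

```text
clock: 12.35
eef_pos: [612.3, 3.3, 134.1]
tool_rot: [3.141, 0.003, 2.968]
force: [0.2, -0.9, 6.6]
width: 23.1
gripper_force: 58.5
```

```bash
python3 - <<'E'
from m import *
s=read_state();print({k:np.round(s[k],2) for k in('clock','eef_pos','tool_rot','force','torque','width','gripper_force')})
im,d,P=snap('wrist','w5.png')
E
```

```text
{'clock': np.float64(12.35), 'eef_pos': array([612.3 ,   3.29, 134.06]), 'tool_rot': array([3.14, 0.  , 2.97]), 'force': array([ 0.23, -0.93,  6.58]), 'torque': array([-0.13,  0.21, -0.05]), 'width': np.float64(23.09), 'gripper_force': np.float64(58.54)}
```

View pics/w5.png

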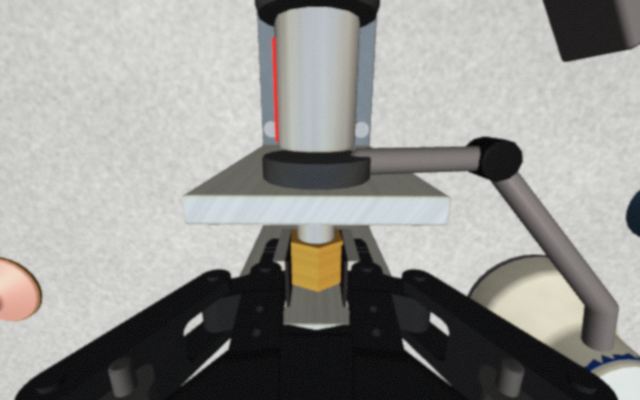

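The stripe has moved on to the socket's edge (275,90) while the head at (316,262) is unchanged, so the grip holds. Keep holding to about 36 s (the run ends near 28 s).

>>> {"fn": "arm_command", "kwargs": {
  "deltas": [
    {"dx": 0,"dy": 0,"dz": 0,"yaw": 0,"jaw": 0},
    {"dx": 0,"dy": 0,"dz": 0,"yaw": 0,"jaw": 0},
    {"dx": 0,"dy": 0,"dz": 0,"yaw": 0,"jaw": 0},
    {"dx": 0,"dy": 0,"dz": 0,"yaw": 0,"jaw": 0},
    {"dx": 0,"dy": 0,"dz": 0,"yaw": 0,"jaw": 0},
    {"dx": 0,"dy": 0,"dz": 0,"yaw": 0,"jaw": 0},
    {"dx": 0,"dy": 0,"dz": 0,"yaw": 0,"jaw": 0},
    {"dx": 0,"dy": 0,"dz": 0,"yaw": 0,"jaw": 0},
    {"dx": 0,"dy": 0,"dz": 0,"yaw": 0,"jaw": 0},
    {"dx": 0,"dy": 0,"dz": 0,"yaw": 0,"jaw": 0},
    {"dx": 0,"dy": 0,"dz": 0,"yaw": 0,"jaw": 0},
    {"dx": 0,"dy": 0,"dz": 0,"yaw": 0,"jaw": 0},
    {"dx": 0,"dy": 0,"dz": 0,"yaw": 0,"jaw": 0},
    {"dx": 0,"dy": 0,"dz": 0,"yaw": 0,"jaw": 0},
    {"dx": 0,"dy": 0,"dz": 0,"yaw": 0,"jaw": 0},
    {"dx": 0,"dy": 0,"dz": 0,"yaw": 0,"jaw": 0},
    {"dx": 0,"dy": 0,"dz": 0,"yaw": 0,"jaw": 0},
    {"dx": 0,"dy": 0,"dz": 0,"yaw": 0,"jaw": 0},
    {"dx": 0,"dy": 0,"dz": 0,"yaw": 0,"jaw": 0},
    {"dx": 0,"dy": 0,"dz": 0,"yaw": 0,"jaw": 0}
  ]
}}

```text
clock: 14.4
eef_pos: [612.3, 3.3, 134.1]
tool_rot: [3.141, 0.003, 2.968]
force: [-1.2, -0.6, 6.2]
width: 22.8
gripper_force: 58.5
```

>>> {"fn": "arm_command", "kwargs": {
  "deltas": [
    {"dx": 0,"dy": 0,"dz": 0,"yaw": 0,"jaw": 0},
    {"dx": 0,"dy": 0,"dz": 0,"yaw": 0,"jaw": 0},
    {"dx": 0,"dy": 0,"dz": 0,"yaw": 0,"jaw": 0},
    {"dx": 0,"dy": 0,"dz": 0,"yaw": 0,"jaw": 0},
    {"dx": 0,"dy": 0,"dz": 0,"yaw": 0,"jaw": 0},
    {"dx": 0,"dy": 0,"dz": 0,"yaw": 0,"jaw": 0},
    {"dx": 0,"dy": 0,"dz": 0,"yaw": 0,"jaw": 0},
    {"dx": 0,"dy": 0,"dz": 0,"yaw": 0,"jaw": 0},
    {"dx": 0,"dy": 0,"dz": 0,"yaw": 0,"jaw": 0},
    {"dx": 0,"dy": 0,"dz": 0,"yaw": 0,"jaw": 0},
    {"dx": 0,"dy": 0,"dz": 0,"yaw": 0,"jaw": 0},
    {"dx": 0,"dy": 0,"dz": 0,"yaw": 0,"jaw": 0},
    {"dx": 0,"dy": 0,"dz": 0,"yaw": 0,"jaw": 0},
    {"dx": 0,"dy": 0,"dz": 0,"yaw": 0,"jaw": 0},
    {"dx": 0,"dy": 0,"dz": 0,"yaw": 0,"jaw": 0},
    {"dx": 0,"dy": 0,"dz": 0,"yaw": 0,"jaw": 0},
    {"dx": 0,"dy": 0,"dz": 0,"yaw": 0,"jaw": 0},
    {"dx": 0,"dy": 0,"dz": 0,"yaw": 0,"jaw": 0},
    {"dx": 0,"dy": 0,"dz": 0,"yaw": 0,"jaw": 0},
    {"dx": 0,"dy": 0,"dz": 0,"yaw": 0,"jaw": 0}
  ]
}}

```text
clock: 16.4
eef_pos: [612.3, 3.3, 134.1]
tool_rot: [3.141, 0.003, 2.968]
force: [-1.6, -0.4, 6.4]
width: 23.0
gripper_force: 58.5
```

>>> {"fn": "arm_command", "kwargs": {
  "deltas": [
    {"dx": 0,"dy": 0,"dz": 0,"yaw": 0,"jaw": 0},
    {"dx": 0,"dy": 0,"dz": 0,"yaw": 0,"jaw": 0},
    {"dx": 0,"dy": 0,"dz": 0,"yaw": 0,"jaw": 0},
    {"dx": 0,"dy": 0,"dz": 0,"yaw": 0,"jaw": 0},
    {"dx": 0,"dy": 0,"dz": 0,"yaw": 0,"jaw": 0},
    {"dx": 0,"dy": 0,"dz": 0,"yaw": 0,"jaw": 0},
    {"dx": 0,"dy": 0,"dz": 0,"yaw": 0,"jaw": 0},
    {"dx": 0,"dy": 0,"dz": 0,"yaw": 0,"jaw": 0},
    {"dx": 0,"dy": 0,"dz": 0,"yaw": 0,"jaw": 0},
    {"dx": 0,"dy": 0,"dz": 0,"yaw": 0,"jaw": 0},
    {"dx": 0,"dy": 0,"dz": 0,"yaw": 0,"jaw": 0},
    {"dx": 0,"dy": 0,"dz": 0,"yaw": 0,"jaw": 0},
    {"dx": 0,"dy": 0,"dz": 0,"yaw": 0,"jaw": 0},
    {"dx": 0,"dy": 0,"dz": 0,"yaw": 0,"jaw": 0},
    {"dx": 0,"dy": 0,"dz": 0,"yaw": 0,"jaw": 0},
    {"dx": 0,"dy": 0,"dz": 0,"yaw": 0,"jaw": 0},
    {"dx": 0,"dy": 0,"dz": 0,"yaw": 0,"jaw": 0},
    {"dx": 0,"dy": 0,"dz": 0,"yaw": 0,"jaw": 0},
    {"dx": 0,"dy": 0,"dz": 0,"yaw": 0,"jaw": 0},
    {"dx": 0,"dy": 0,"dz": 0,"yaw": 0,"jaw": 0}
  ]
}}

```text
clock: 18.4
eef_pos: [612.3, 3.3, 134.0]
tool_rot: [3.141, 0.003, 2.968]
force: [-0.4, 0.1, 5.7]
width: 23.0
gripper_force: 58.5
```

>>> {"fn": "arm_command", "kwargs": {
  "deltas": [
    {"dx": 0,"dy": 0,"dz": 0,"yaw": 0,"jaw": 0},
    {"dx": 0,"dy": 0,"dz": 0,"yaw": 0,"jaw": 0},
    {"dx": 0,"dy": 0,"dz": 0,"yaw": 0,"jaw": 0},
    {"dx": 0,"dy": 0,"dz": 0,"yaw": 0,"jaw": 0},
    {"dx": 0,"dy": 0,"dz": 0,"yaw": 0,"jaw": 0},
    {"dx": 0,"dy": 0,"dz": 0,"yaw": 0,"jaw": 0},
    {"dx": 0,"dy": 0,"dz": 0,"yaw": 0,"jaw": 0},
    {"dx": 0,"dy": 0,"dz": 0,"yaw": 0,"jaw": 0},
    {"dx": 0,"dy": 0,"dz": 0,"yaw": 0,"jaw": 0},
    {"dx": 0,"dy": 0,"dz": 0,"yaw": 0,"jaw": 0},
    {"dx": 0,"dy": 0,"dz": 0,"yaw": 0,"jaw": 0},
    {"dx": 0,"dy": 0,"dz": 0,"yaw": 0,"jaw": 0},
    {"dx": 0,"dy": 0,"dz": 0,"yaw": 0,"jaw": 0},
    {"dx": 0,"dy": 0,"dz": 0,"yaw": 0,"jaw": 0},
    {"dx": 0,"dy": 0,"dz": 0,"yaw": 0,"jaw": 0},
    {"dx": 0,"dy": 0,"dz": 0,"yaw": 0,"jaw": 0},
    {"dx": 0,"dy": 0,"dz": 0,"yaw": 0,"jaw": 0},
    {"dx": 0,"dy": 0,"dz": 0,"yaw": 0,"jaw": 0},
    {"dx": 0,"dy": 0,"dz": 0,"yaw": 0,"jaw": 0},
    {"dx": 0,"dy": 0,"dz": 0,"yaw": 0,"jaw": 0}
  ]
}}

```text
clock: 20.4
eef_pos: [612.3, 3.3, 134.0]
tool_rot: [3.141, 0.003, 2.967]
force: [-0.6, -0.5, 6.1]
width: 23.3
gripper_force: 58.5
```

>>> {"fn": "arm_command", "kwargs": {
  "deltas": [
    {"dx": 0,"dy": 0,"dz": 0,"yaw": 0,"jaw": 0},
    {"dx": 0,"dy": 0,"dz": 0,"yaw": 0,"jaw": 0},
    {"dx": 0,"dy": 0,"dz": 0,"yaw": 0,"jaw": 0},
    {"dx": 0,"dy": 0,"dz": 0,"yaw": 0,"jaw": 0},
    {"dx": 0,"dy": 0,"dz": 0,"yaw": 0,"jaw": 0},
    {"dx": 0,"dy": 0,"dz": 0,"yaw": 0,"jaw": 0},
    {"dx": 0,"dy": 0,"dz": 0,"yaw": 0,"jaw": 0},
    {"dx": 0,"dy": 0,"dz": 0,"yaw": 0,"jaw": 0},
    {"dx": 0,"dy": 0,"dz": 0,"yaw": 0,"jaw": 0},
    {"dx": 0,"dy": 0,"dz": 0,"yaw": 0,"jaw": 0},
    {"dx": 0,"dy": 0,"dz": 0,"yaw": 0,"jaw": 0},
    {"dx": 0,"dy": 0,"dz": 0,"yaw": 0,"jaw": 0},
    {"dx": 0,"dy": 0,"dz": 0,"yaw": 0,"jaw": 0},
    {"dx": 0,"dy": 0,"dz": 0,"yaw": 0,"jaw": 0},
    {"dx": 0,"dy": 0,"dz": 0,"yaw": 0,"jaw": 0},
    {"dx": 0,"dy": 0,"dz": 0,"yaw": 0,"jaw": 0},
    {"dx": 0,"dy": 0,"dz": 0,"yaw": 0,"jaw": 0},
    {"dx": 0,"dy": 0,"dz": 0,"yaw": 0,"jaw": 0},
    {"dx": 0,"dy": 0,"dz": 0,"yaw": 0,"jaw": 0},
    {"dx": 0,"dy": 0,"dz": 0,"yaw": 0,"jaw": 0}
  ]
}}

```text
clock: 22.4
eef_pos: [612.3, 3.3, 134.0]
tool_rot: [3.141, 0.003, 2.967]
force: [-0.9, -0.9, 6.6]
width: 22.8
gripper_force: 58.6
```

>>> {"fn": "arm_command", "kwargs": {
  "deltas": [
    {"dx": 0,"dy": 0,"dz": 0,"yaw": 0,"jaw": 0},
    {"dx": 0,"dy": 0,"dz": 0,"yaw": 0,"jaw": 0},
    {"dx": 0,"dy": 0,"dz": 0,"yaw": 0,"jaw": 0},
    {"dx": 0,"dy": 0,"dz": 0,"yaw": 0,"jaw": 0},
    {"dx": 0,"dy": 0,"dz": 0,"yaw": 0,"jaw": 0},
    {"dx": 0,"dy": 0,"dz": 0,"yaw": 0,"jaw": 0},
    {"dx": 0,"dy": 0,"dz": 0,"yaw": 0,"jaw": 0},
    {"dx": 0,"dy": 0,"dz": 0,"yaw": 0,"jaw": 0},
    {"dx": 0,"dy": 0,"dz": 0,"yaw": 0,"jaw": 0},
    {"dx": 0,"dy": 0,"dz": 0,"yaw": 0,"jaw": 0},
    {"dx": 0,"dy": 0,"dz": 0,"yaw": 0,"jaw": 0},
    {"dx": 0,"dy": 0,"dz": 0,"yaw": 0,"jaw": 0},
    {"dx": 0,"dy": 0,"dz": 0,"yaw": 0,"jaw": 0},
    {"dx": 0,"dy": 0,"dz": 0,"yaw": 0,"jaw": 0},
    {"dx": 0,"dy": 0,"dz": 0,"yaw": 0,"jaw": 0},
    {"dx": 0,"dy": 0,"dz": 0,"yaw": 0,"jaw": 0},
    {"dx": 0,"dy": 0,"dz": 0,"yaw": 0,"jaw": 0},
    {"dx": 0,"dy": 0,"dz": 0,"yaw": 0,"jaw": 0},
    {"dx": 0,"dy": 0,"dz": 0,"yaw": 0,"jaw": 0},
    {"dx": 0,"dy": 0,"dz": 0,"yaw": 0,"jaw": 0}
  ]
}}

```text
clock: 24.4
eef_pos: [612.3, 3.3, 134.1]
tool_rot: [3.141, 0.003, 2.968]
force: [-0.6, -0.1, 6.4]
width: 23.0
gripper_force: 58.6
```

>>> {"fn": "arm_command", "kwargs": {
  "deltas": [
    {"dx": 0,"dy": 0,"dz": 0,"yaw": 0,"jaw": 0},
    {"dx": 0,"dy": 0,"dz": 0,"yaw": 0,"jaw": 0},
    {"dx": 0,"dy": 0,"dz": 0,"yaw": 0,"jaw": 0},
    {"dx": 0,"dy": 0,"dz": 0,"yaw": 0,"jaw": 0},
    {"dx": 0,"dy": 0,"dz": 0,"yaw": 0,"jaw": 0},
    {"dx": 0,"dy": 0,"dz": 0,"yaw": 0,"jaw": 0},
    {"dx": 0,"dy": 0,"dz": 0,"yaw": 0,"jaw": 0},
    {"dx": 0,"dy": 0,"dz": 0,"yaw": 0,"jaw": 0},
    {"dx": 0,"dy": 0,"dz": 0,"yaw": 0,"jaw": 0},
    {"dx": 0,"dy": 0,"dz": 0,"yaw": 0,"jaw": 0},
    {"dx": 0,"dy": 0,"dz": 0,"yaw": 0,"jaw": 0},
    {"dx": 0,"dy": 0,"dz": 0,"yaw": 0,"jaw": 0},
    {"dx": 0,"dy": 0,"dz": 0,"yaw": 0,"jaw": 0},
    {"dx": 0,"dy": 0,"dz": 0,"yaw": 0,"jaw": 0},
    {"dx": 0,"dy": 0,"dz": 0,"yaw": 0,"jaw": 0},
    {"dx": 0,"dy": 0,"dz": 0,"yaw": 0,"jaw": 0},
    {"dx": 0,"dy": 0,"dz": 0,"yaw": 0,"jaw": 0},
    {"dx": 0,"dy": 0,"dz": 0,"yaw": 0,"jaw": 0},
    {"dx": 0,"dy": 0,"dz": 0,"yaw": 0,"jaw": 0},
    {"dx": 0,"dy": 0,"dz": 0,"yaw": 0,"jaw": 0}
  ]
}}

```text
clock: 26.4
eef_pos: [612.3, 3.3, 134.1]
tool_rot: [3.141, 0.003, 2.967]
force: [-0.3, -0.7, 6.6]
width: 22.9
gripper_force: 58.6
```

>>> {"fn": "arm_command", "kwargs": {
  "deltas": [
    {"dx": 0,"dy": 0,"dz": 0,"yaw": 0,"jaw": 0},
    {"dx": 0,"dy": 0,"dz": 0,"yaw": 0,"jaw": 0},
    {"dx": 0,"dy": 0,"dz": 0,"yaw": 0,"jaw": 0},
    {"dx": 0,"dy": 0,"dz": 0,"yaw": 0,"jaw": 0},
    {"dx": 0,"dy": 0,"dz": 0,"yaw": 0,"jaw": 0},
    {"dx": 0,"dy": 0,"dz": 0,"yaw": 0,"jaw": 0},
    {"dx": 0,"dy": 0,"dz": 0,"yaw": 0,"jaw": 0},
    {"dx": 0,"dy": 0,"dz": 0,"yaw": 0,"jaw": 0},
    {"dx": 0,"dy": 0,"dz": 0,"yaw": 0,"jaw": 0},
    {"dx": 0,"dy": 0,"dz": 0,"yaw": 0,"jaw": 0},
    {"dx": 0,"dy": 0,"dz": 0,"yaw": 0,"jaw": 0},
    {"dx": 0,"dy": 0,"dz": 0,"yaw": 0,"jaw": 0},
    {"dx": 0,"dy": 0,"dz": 0,"yaw": 0,"jaw": 0},
    {"dx": 0,"dy": 0,"dz": 0,"yaw": 0,"jaw": 0},
    {"dx": 0,"dy": 0,"dz": 0,"yaw": 0,"jaw": 0},
    {"dx": 0,"dy": 0,"dz": 0,"yaw": 0,"jaw": 0},
    {"dx": 0,"dy": 0,"dz": 0,"yaw": 0,"jaw": 0},
    {"dx": 0,"dy": 0,"dz": 0,"yaw": 0,"jaw": 0},
    {"dx": 0,"dy": 0,"dz": 0,"yaw": 0,"jaw": 0},
    {"dx": 0,"dy": 0,"dz": 0,"yaw": 0,"jaw": 0}
  ]
}}

```text
clock: 28.4
eef_pos: [612.3, 3.4, 134.1]
tool_rot: [3.141, 0.003, 2.968]
force: [-1.5, -0.1, 5.5]
width: 22.8
gripper_force: 58.6
```

>>> {"fn": "arm_command", "kwargs": {
  "deltas": [
    {"dx": 0,"dy": 0,"dz": 0,"yaw": 0,"jaw": 0},
    {"dx": 0,"dy": 0,"dz": 0,"yaw": 0,"jaw": 0},
    {"dx": 0,"dy": 0,"dz": 0,"yaw": 0,"jaw": 0},
    {"dx": 0,"dy": 0,"dz": 0,"yaw": 0,"jaw": 0},
    {"dx": 0,"dy": 0,"dz": 0,"yaw": 0,"jaw": 0},
    {"dx": 0,"dy": 0,"dz": 0,"yaw": 0,"jaw": 0},
    {"dx": 0,"dy": 0,"dz": 0,"yaw": 0,"jaw": 0},
    {"dx": 0,"dy": 0,"dz": 0,"yaw": 0,"jaw": 0},
    {"dx": 0,"dy": 0,"dz": 0,"yaw": 0,"jaw": 0},
    {"dx": 0,"dy": 0,"dz": 0,"yaw": 0,"jaw": 0},
    {"dx": 0,"dy": 0,"dz": 0,"yaw": 0,"jaw": 0},
    {"dx": 0,"dy": 0,"dz": 0,"yaw": 0,"jaw": 0},
    {"dx": 0,"dy": 0,"dz": 0,"yaw": 0,"jaw": 0},
    {"dx": 0,"dy": 0,"dz": 0,"yaw": 0,"jaw": 0},
    {"dx": 0,"dy": 0,"dz": 0,"yaw": 0,"jaw": 0},
    {"dx": 0,"dy": 0,"dz": 0,"yaw": 0,"jaw": 0},
    {"dx": 0,"dy": 0,"dz": 0,"yaw": 0,"jaw": 0},
    {"dx": 0,"dy": 0,"dz": 0,"yaw": 0,"jaw": 0},
    {"dx": 0,"dy": 0,"dz": 0,"yaw": 0,"jaw": 0},
    {"dx": 0,"dy": 0,"dz": 0,"yaw": 0,"jaw": 0}
  ]
}}

```text
clock: 30.4
eef_pos: [612.3, 3.3, 134.1]
tool_rot: [3.141, 0.003, 2.967]
force: [-0.4, -0.4, 6.4]
width: 23.6
gripper_force: 58.6
```

>>> {"fn": "arm_command", "kwargs": {
  "deltas": [
    {"dx": 0,"dy": 0,"dz": 0,"yaw": 0,"jaw": 0},
    {"dx": 0,"dy": 0,"dz": 0,"yaw": 0,"jaw": 0},
    {"dx": 0,"dy": 0,"dz": 0,"yaw": 0,"jaw": 0},
    {"dx": 0,"dy": 0,"dz": 0,"yaw": 0,"jaw": 0},
    {"dx": 0,"dy": 0,"dz": 0,"yaw": 0,"jaw": 0},
    {"dx": 0,"dy": 0,"dz": 0,"yaw": 0,"jaw": 0},
    {"dx": 0,"dy": 0,"dz": 0,"yaw": 0,"jaw": 0},
    {"dx": 0,"dy": 0,"dz": 0,"yaw": 0,"jaw": 0},
    {"dx": 0,"dy": 0,"dz": 0,"yaw": 0,"jaw": 0},
    {"dx": 0,"dy": 0,"dz": 0,"yaw": 0,"jaw": 0},
    {"dx": 0,"dy": 0,"dz": 0,"yaw": 0,"jaw": 0},
    {"dx": 0,"dy": 0,"dz": 0,"yaw": 0,"jaw": 0},
    {"dx": 0,"dy": 0,"dz": 0,"yaw": 0,"jaw": 0},
    {"dx": 0,"dy": 0,"dz": 0,"yaw": 0,"jaw": 0},
    {"dx": 0,"dy": 0,"dz": 0,"yaw": 0,"jaw": 0},
    {"dx": 0,"dy": 0,"dz": 0,"yaw": 0,"jaw": 0},
    {"dx": 0,"dy": 0,"dz": 0,"yaw": 0,"jaw": 0},
    {"dx": 0,"dy": 0,"dz": 0,"yaw": 0,"jaw": 0},
    {"dx": 0,"dy": 0,"dz": 0,"yaw": 0,"jaw": 0},
    {"dx": 0,"dy": 0,"dz": 0,"yaw": 0,"jaw": 0}
  ]
}}

```text
clock: 32.4
eef_pos: [612.3, 3.3, 134.1]
tool_rot: [3.141, 0.003, 2.967]
force: [-1.0, -0.1, 5.6]
width: 22.9
gripper_force: 58.6
```

>>> {"fn": "arm_command", "kwargs": {
  "deltas": [
    {"dx": 0,"dy": 0,"dz": 0,"yaw": 0,"jaw": 0},
    {"dx": 0,"dy": 0,"dz": 0,"yaw": 0,"jaw": 0},
    {"dx": 0,"dy": 0,"dz": 0,"yaw": 0,"jaw": 0},
    {"dx": 0,"dy": 0,"dz": 0,"yaw": 0,"jaw": 0},
    {"dx": 0,"dy": 0,"dz": 0,"yaw": 0,"jaw": 0},
    {"dx": 0,"dy": 0,"dz": 0,"yaw": 0,"jaw": 0},
    {"dx": 0,"dy": 0,"dz": 0,"yaw": 0,"jaw": 0},
    {"dx": 0,"dy": 0,"dz": 0,"yaw": 0,"jaw": 0},
    {"dx": 0,"dy": 0,"dz": 0,"yaw": 0,"jaw": 0},
    {"dx": 0,"dy": 0,"dz": 0,"yaw": 0,"jaw": 0},
    {"dx": 0,"dy": 0,"dz": 0,"yaw": 0,"jaw": 0},
    {"dx": 0,"dy": 0,"dz": 0,"yaw": 0,"jaw": 0},
    {"dx": 0,"dy": 0,"dz": 0,"yaw": 0,"jaw": 0},
    {"dx": 0,"dy": 0,"dz": 0,"yaw": 0,"jaw": 0},
    {"dx": 0,"dy": 0,"dz": 0,"yaw": 0,"jaw": 0},
    {"dx": 0,"dy": 0,"dz": 0,"yaw": 0,"jaw": 0},
    {"dx": 0,"dy": 0,"dz": 0,"yaw": 0,"jaw": 0},
    {"dx": 0,"dy": 0,"dz": 0,"yaw": 0,"jaw": 0},
    {"dx": 0,"dy": 0,"dz": 0,"yaw": 0,"jaw": 0},
    {"dx": 0,"dy": 0,"dz": 0,"yaw": 0,"jaw": 0}
  ]
}}

```text
clock: 34.4
eef_pos: [612.3, 3.3, 134.0]
tool_rot: [3.141, 0.003, 2.967]
force: [-1.3, -0.5, 5.5]
width: 23.1
gripper_force: 58.6
```

>>> {"fn": "arm_command", "kwargs": {
  "deltas": [
    {"dx": 0,"dy": 0,"dz": 0,"yaw": 0,"jaw": 0},
    {"dx": 0,"dy": 0,"dz": 0,"yaw": 0,"jaw": 0},
    {"dx": 0,"dy": 0,"dz": 0,"yaw": 0,"jaw": 0},
    {"dx": 0,"dy": 0,"dz": 0,"yaw": 0,"jaw": 0},
    {"dx": 0,"dy": 0,"dz": 0,"yaw": 0,"jaw": 0},
    {"dx": 0,"dy": 0,"dz": 0,"yaw": 0,"jaw": 0},
    {"dx": 0,"dy": 0,"dz": 0,"yaw": 0,"jaw": 0},
    {"dx": 0,"dy": 0,"dz": 0,"yaw": 0,"jaw": 0},
    {"dx": 0,"dy": 0,"dz": 0,"yaw": 0,"jaw": 0},
    {"dx": 0,"dy": 0,"dz": 0,"yaw": 0,"jaw": 0},
    {"dx": 0,"dy": 0,"dz": 0,"yaw": 0,"jaw": 0},
    {"dx": 0,"dy": 0,"dz": 0,"yaw": 0,"jaw": 0},
    {"dx": 0,"dy": 0,"dz": 0,"yaw": 0,"jaw": 0},
    {"dx": 0,"dy": 0,"dz": 0,"yaw": 0,"jaw": 0},
    {"dx": 0,"dy": 0,"dz": 0,"yaw": 0,"jaw": 0},
    {"dx": 0,"dy": 0,"dz": 0,"yaw": 0,"jaw": 0},
    {"dx": 0,"dy": 0,"dz": 0,"yaw": 0,"jaw": 0},
    {"dx": 0,"dy": 0,"dz": 0,"yaw": 0,"jaw": 0},
    {"dx": 0,"dy": 0,"dz": 0,"yaw": 0,"jaw": 0},
    {"dx": 0,"dy": 0,"dz": 0,"yaw": 0,"jaw": 0}
  ]
}}

```text
clock: 36.4
eef_pos: [612.3, 3.3, 134.0]
tool_rot: [3.141, 0.003, 2.968]
force: [-0.5, -0.3, 5.4]
width: 22.9
gripper_force: 58.6
```

```bash
python3 - <<'E'
from m import *
s=read_state();print({k:np.round(s[k],2) for k in('clock','eef_pos','tool_rot','force','torque','width','gripper_force')})
im,d,P=snap('wrist','w6.png'); o=cv2.imread('pics/w5.png')[:,:,::-1].astype(int)
D=abs(im.astype(int)-o).mean(2);print('diff head',D[235:290,292:342].mean(),'socket',D[20:145,272:360].mean(),'fingers',D[280:380,100:500].mean())
snap('top','top2.png')
E
```

```text
{'clock': np.float64(36.4), 'eef_pos': array([612.3 ,   3.34, 134.05]), 'tool_rot': array([3.14, 0.  , 2.97]), 'force': array([-0.55, -0.29,  5.41]), 'torque': array([-0.04,  0.22, -0.04]), 'width': np.float64(22.95), 'gripper_force': np.float64(58.56)}
diff head 1.467030303030303 socket 6.723272727272727 fingers 2.16525
```

View pics/w6.png

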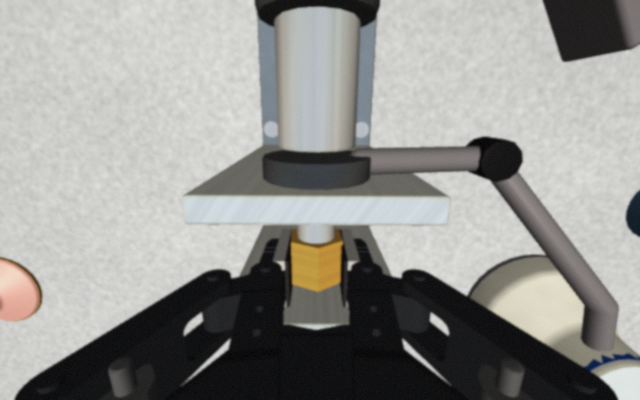

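View pics/top2.png

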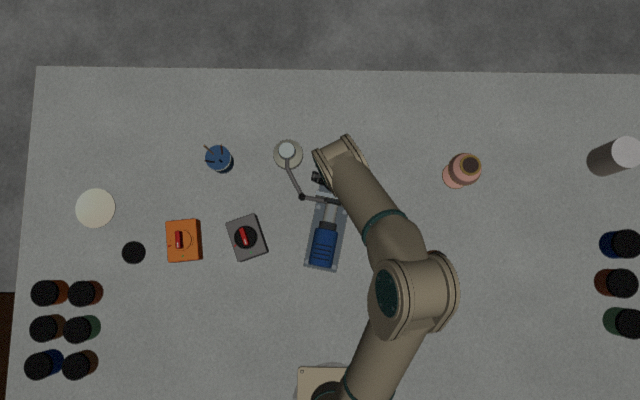

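The wrist view shows the head at (316,262) unchanged and the stripe gone under the socket. The top view shows the pot and vase in place and the knob home; the arm hides the jar. I check the jar in the scene view, then hand in.

```bash
python3 - <<'E'
from m import *
im,d,P=snap('scene');o=ld('scene')[0];D=abs(im.astype(int)-o).mean(2)
j=D[187:216,205:236].mean();print('jar diff',j,'vase',D[205:268,150:192].mean(),'pot',D[235:272,412:444].mean())
if j<6: print(finish_job())
E
```

```text
jar diff 2.8591027067111603 vase 1.9750566893424035 pot 2.5534909909909906
the job is handed in; nothing more can be done
None
```

I turned the red knob to its stop and it sprang home. About 3 s after the runner tripped I gripped the bolt head, which has not turned since; I held it to 36 s, well past the run's expected end near 28 s (by the clock, as the stripe had turned out of sight). I handed in still gripping, with the jar, brush pot and vase unmoved.

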